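# Release, retract and re-latch the ratchet pusher of a tea-box rack

### The arm

A 7-joint arm with a two-finger parallel gripper is mounted at the origin on the work surface. World frame = base frame: x ahead of the robot, y to its left, z up, the work surface at z = 0. Lengths are in mm, angles in rad, forces in N, time in s.
With the tool pointing down it reaches from about 400 to 875 mm from the base axis. Payload 4.4 kg.
Tool frame: the origin (TCP) lies midway between the tips of the shut fingers; the grasp point (between the pads) lies ctrl.grip_depth behind it (ctrl.grip_depth is the distance from the TCP to the grasp point, in mm); z points along the fingers, y is the line along which they close (so a half turn about z gives the same grasp; the last joint's range is limited). The gripper opens to 85 mm and grips with 20 to 120 N. Pads are 22 mm wide; open, the fingers measure 114 mm over their backs; the gripper's body (76 mm by 85 mm) begins 54 mm behind the grasp point. The pads swing forward as they close: fully open they stand 13 mm farther back than shut.
Start: joints at [1.083, 0.628, 0.038, 1.517, -0.027, 0.996, -0.02], TCP at [266.141, -593.032, 203.013] pointing down, gripper open.
Joint ranges: [-3.06, 3.06], [-0.37, 2.12], [-1.25, 1.32], [0.18, 2.47], [-1.1, 4.24], [0.23, 1.98], [-2.94, 2.94]. Speed limits (rad/s): [2.57, 2.57, 3.14, 3.14, 3.14, 3.14, 3.14].

### API

Orientations are given as [roll, pitch, yaw] about the fixed x, y, z axes, in that order (R = Rz(yaw) Ry(pitch) Rx(roll)).
In Python, from cell import ctrl gives the robot as it stands.
- The arm moves only by the tool carry_out, never from a script. Its argument "deltas" is one flat list of numbers, 7 for each row, row after row: the turn, a rotation vector about the tool's x, y, z in degrees, then the shift along the tool's x, y, z in m, then the closure, from -1 (fully open) to 1 (shut). In form: [wx, wy, wz, dx, dy, dz, claw, wx, wy, wz, dx, dy, dz, claw, ...]. A call has 1 to 12 rows; each row shifts and turns the commanded pose from where the row before left it, along the tool's axes as they then stand; what a row does not reach is not made up. A row lasts 1/8 s, in which the tool goes at most 62.5 mm and 10.7 degrees, less where a joint would pass 70% of its speed; a pose out of reach is approached as far as the arm can. A call with a gripper value outside its range is refused whole. The fingers move at their own pace and stop on an object; the grip force is fixed at half the most. Time passes only in rows, so rows that do not move let the fingers close. It gives the time, the measured TCP pose, the force, the opening and the grip force at its end, in the units of the state.
- ctrl.read_state(): the state, without advancing time (a new reading comes with each control period).
- ctrl.get_image(name): name is "scene" or "top"; returns the picture (400x640x3 uint8, red, green, blue); there is no depth.
- ctrl.calibration(name): a dict with "mtx" (3x3 intrinsics, pixels), "R" (3x3) and "t" (3): a world point X has camera coordinates R X + t. Camera axes: x right, y down, z forward; pixel columns grow to the right and rows downward; lengths in mm; the calibration is good to about 2 mm. A picture is of the moment at which its call begins. calibration takes no time and is no camera call.
- ctrl.finish_job(): hands the job in; it is judged then, once.
The state is a dict: "clock": time; "qpos": joint angles; "qd": joint speeds; "tau": joint torques, N m; "eef_pos": TCP position; "tool_rot": TCP orientation; "force": force on the tool from outside, world axes, zero at the start; "torque": the same for the moment, N m; "width": finger opening in mm; "gripper_force": force on a finger pad.
Only numpy, scipy, OpenCV 4.12 (cv2) and the standard library are available. Lean on these libraries where they do the work, as an engineer would, in place of code of your own. Each camera call takes 0.05 s, during which the arm holds its last target. There are 200 camera calls.

### The job

The tea-box rack on the coffee counter must be opened up for a refill: flip the pawl lever over to free the ratchet pusher, slide the pusher all the way back to its stop, away from the boxes, then flip the pawl lever back over so that the pawl is down in the teeth again. Do not shove or knock over the two tea boxes standing in the rack.

Things in the scene. Friction and masses are not known exactly. Their poses are not given: they have to be found in the camera images.
- rack: Fixed aluminium tray, 400 mm long (y); x from -72 to +103 mm, base 12 mm thick. Origin: underside, on the lane's centre line, halfway along; z up. The 110 mm wide lane (rails 36 mm high) runs along y: at its front end, +y, two tea boxes stand against a 60 mm high end plate; -y is the back. A steel strip of square teeth (24 mm pitch, the last gap wider, tops at z 37 mm) lies beside it at x +85 mm.
- follower (a joint): Black pusher plate sliding along the rack's y, 100 mm wide (x), 12 thick, top at z 90 mm. Metres forward (+y) of its rear stop: 0 = fully back (plate at rack y -130 mm); starts 0.07 to 0.14. About 3 N friction; stays where left. With the pawl down it can go forward (clicking over the teeth) but not back past the next tooth (24 mm at most).
- follower_fin (a point): Middle of the top edge of the grip fin that stands upright on the middle of the pusher plate, 131 mm above the counter. The fin is 14 mm thick along the rack's y, 50 mm wide along the rack's x and stands 41 mm above the plate: pinch it from above (or push it) to slide the pusher.
- pawl (a joint): Pawl lever on the pusher, hinged about rack x; pivot at rack x +85, z 62 mm, y as the plate. Radians: 0 = pawl down in the teeth, lever leaning 0.65 rad back (-y) from upright; 0.65 upright; 1.3 released, leaning 0.65 forward (+y), nose clear of the teeth. Up to 0.35 the nose rests on or in the teeth. Top-heavy: past upright it falls over by itself and stays there; 1 N at the handle moves it.
- pawl_handle (a point): Centre of the lever's steel cross bar (16 mm diameter, 44 mm long along the rack's x), 74 mm from the pivot; a 10 mm square stem joins them. About 121 mm above the counter when the lever leans to either end, 136 mm when upright. Push the bar or stem from one side with shut fingers, or pinch the bar.
- teabox_front: Cardboard tea box, 96 x 60 x 78 mm high, 0.12 kg, standing on the lane floor (12 mm above the counter) at the front end of the rack. Origin: centre of its underside. To be left standing where it is.
- teabox_rear: The same kind of tea box, standing in the lane just behind the front one; the free gap between it and the pusher plate is at least 45 mm at the start. Origin: centre of its underside. To be left standing where it is.
Things that resemble listed ones, but are neither listed nor needed, are in the scene too. What is shaped like the teabox_rear but black or blue is not meant.

How it is judged (in metres and radians):
On the way, in this order (a step that is already met when the one before it is completed fails the run):
1. the pawl lever is flipped over to the released side (value of joint pawl above 1 rad and value of joint follower above 0.03 m), for 0.2 s.
2. the pusher is slid fully back against its stop (value of joint follower below 0.01 m), for 0.2 s.
At the end, for the whole second after the job is handed in: The pusher is within 10 mm of its rear stop, the pawl is down in the teeth (pawl below 0.25 rad), and both tea boxes in the rack stand upright within 25 mm of where they started (value of joint follower below 0.01 m and value of joint pawl below 0.25 rad and distance of each of teabox_front, teabox_rear from where it was at the start of the episode below 0.025 m and angle between each of teabox_front, teabox_rear's own z axis and vertical below 0.15 rad); the robot touches nothing.
It fails at once if a tea box in the rack is knocked over (angle between any of teabox_front, teabox_rear's own z axis and vertical above 0.6 rad).
It also fails if it takes over 61 s, if anything falls off the work surface, if the arm or the gripper's body presses on something with over 40 N, if the wrist force passes 120 N, or if a joint passes its speed limit or range.

## Working session

There is one attempt and no reset: what is moved stays moved. The work goes in short steps, Python scripts to look and compute and a tool call to move; the robot and the scene stay as the last step left them, time stands still between calls to the robot, and variables do not carry over. Pictures are saved under pics/ and viewed, at most 10 in all, crops included, and the job is handed in when it is done.

Besides the shell and the picture viewer there is one more tool, called after "Call:" in YAML: its name, and indented under it one key for each argument. carry_out: Moves the arm, as the interface text tells. Its arguments: {"type":"object","properties":{"deltas":{"type":"array"}},"required":["deltas"]}

```bash
mkdir -p pics; python3 - <<'E'
from cell import ctrl
import cv2
for n in("scene","top"):
    cv2.imwrite(f"pics/{n}0.png",cv2.cvtColor(ctrl.get_image(n),cv2.COLOR_RGB2BGR))
    c=ctrl.calibration(n);print(n,c)
print(ctrl.read_state(),ctrl.grip_depth)
E
```

```text
scene {'mtx': array([[501.38390125,   0.        , 323.96906771],
       [  0.        , 501.38390125, 202.27694915],
       [  0.        ,   0.        ,   1.        ]]), 'R': array([[-8.84943027e-01,  4.65699281e-01, -1.39394791e-04],
       [ 2.43320514e-01,  4.62113485e-01, -8.52787345e-01],
       [-3.97078037e-01, -7.54702131e-01, -5.22258294e-01]]), 't': array([ 489.76311421,  -42.23817716, 1462.82114468])}
top {'mtx': array([[449.6566429 ,   0.        , 316.30416752],
       [  0.        , 449.6566429 , 204.14033856],
       [  0.        ,   0.        ,   1.        ]]), 'R': array([[ 0.00774923, -0.99967684,  0.02421068],
       [-0.99230876, -0.01067888, -0.12332595],
       [ 0.12354464, -0.02306879, -0.99207084]]), 't': array([  19.41595198,  582.23251765, 1029.31959831])}
{'clock': 0.1, 'qpos': array([ 1.08317361,  0.6292453 ,  0.03841465,  1.51827922, -0.02698148,
        0.99629632, -0.01998948]), 'qd': array([ 0.00030279, -0.00231166,  0.00054113, -0.00171125,  0.00053667,
       -0.00048659, -0.00026592]), 'tau': array([ 3.81642501e-03, -5.64517307e+01,  1.23057134e+00, -1.93970168e+01,
        1.13048544e-02,  5.38436478e-03,  2.71171331e-05]), 'eef_pos': array([ 265.9130331 , -592.44701257,  202.18235438]), 'tool_rot': array([-3.13988160e+00,  1.48759825e-05,  4.21867423e-01]), 'force': array([-0.289726  , -0.39387214, -0.30248492]), 'torque': array([ 0.01109287, -0.00766727, -0.01458348]), 'gripper_force': 0.0, 'width': 85.77555931953118} 18.700000000000003
```

View pics/scene0.png

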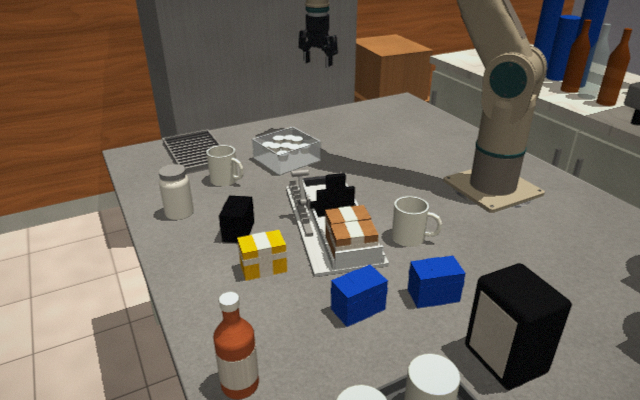

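View pics/top0.png

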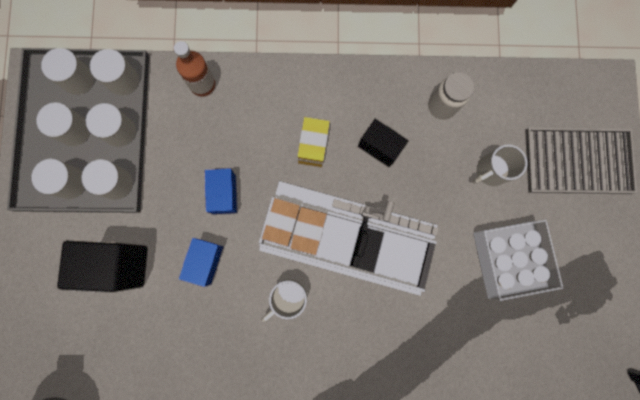

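The top view shows the rack at about (265–435, 185–290). The orange/white tea boxes are at (279,222) and (308,230), the black pusher at (368,245), and the pawl bar near (388,210). The blue, yellow and black boxes standing outside the rack are decoys. I'll check with enlarged crops.

```bash
python3 - <<'E'
import cv2,numpy as np
a=cv2.imread("pics/top0.png")[170:300,255:445]
b=cv2.imread("pics/scene0.png")[155:285,270:400]
f=lambda i,k:cv2.resize(i,None,fx=k,fy=k,interpolation=cv2.INTER_CUBIC)
cv2.imwrite("pics/crt.png",f(a,4));cv2.imwrite("pics/crs.png",f(b,4.5))
E
```

```text
(no output)
```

View pics/crt.png

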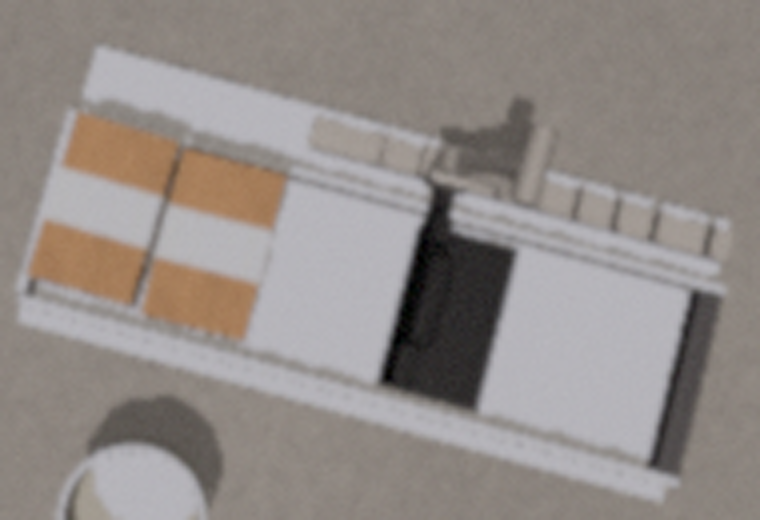

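View pics/crs.png

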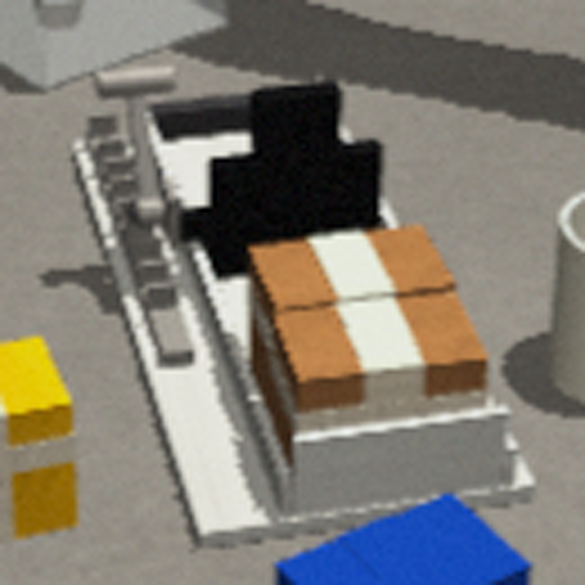

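The top crop shows the pawl bar centre at crop (537,163), which is image (389.2,210.8). It leans toward the rear. In the scene crop the bar centre is at about (135,80), image (300,172.8), and the fin's top edge runs (252,90)–(337,85). The orange/white boxes inside the rack are the listed ones.

```bash
cat >h.py <<'E'
from cell import ctrl
import numpy as np,cv2
C={n:ctrl.calibration(n) for n in("scene","top")}
def ray(n,p):
    c=C[n];o=-c["R"].T@c["t"];d=c["R"].T@np.linalg.inv(c["mtx"])@[p[0],p[1],1];return o,d/np.linalg.norm(d)
def onz(n,p,z):
    o,d=ray(n,p);return o+d*(z-o[2])/d[2]
def tri(p,q):
    (o,d),(a,b)=ray("scene",p),ray("top",q)
    s=np.linalg.lstsq(np.c_[d,-b],a-o,rcond=None)[0]
    u,v=o+d*s[0],a+b*s[1];return (u+v)/2,np.linalg.norm(u-v)
def px(n,X):
    c=C[n];q=c["mtx"]@(c["R"]@X+c["t"]);return q[:2]/q[2]
E
python3 - <<'E'
from h import *
np.set_printoptions(precision=1,suppress=True)
T=lambda x,y:(x/4+255-.4,y/4+170-.4)
S=lambda x,y:(x/4.5+270-.4,y/4.5+155-.4)
print("bar",tri(S(135,80),T(537,163)))
P={k:onz("top",T(*c),z) for k,c,z in(("FR",(97,47),12),("BR",(730,218),12),("FL",(18,325),12),("BL",(663,502),12))}
for k in P:print(k,P[k])
d=P["FR"]-P["BR"];print(np.linalg.norm(d),np.degrees(np.arctan2(-d[0],d[1])))
d=P["FL"]-P["BL"];print(np.linalg.norm(d),np.degrees(np.arctan2(-d[0],d[1])))
d=P["FR"]-P["FL"];print(np.linalg.norm(d),np.degrees(np.arctan2(d[1],d[0])))
# scene-based corner of rack front
print("scene FR",onz("scene",S(200,535),12),"FL",onz("scene",S(533,480),12))
print("fin",onz("scene",S(294,87),131),[onz("scene",S(*q),131) for q in((252,91),(337,86))])
yaw=np.arctan2(*( (P["FR"]-P["BR"]+P["FL"]-P["BL"])[[0,1]]*[-1,1]))
c=sum(P.values())/4; ux=np.array([np.cos(yaw),np.sin(yaw),0]);uy=np.array([-np.sin(yaw),np.cos(yaw),0])
o=c-15.5*ux;o[2]=0;print("yaw",np.degrees(yaw),"origin",o)
b=tri(S(135,80),T(537,163))[0];print("bar in rack",(b-o)@ux,(b-o)@uy)
for q in((252,91),(337,86)):
    f=onz("scene",S(*q),131);print("fin in rack",(f-o)@ux,(f-o)@uy)
a=cv2.imread("pics/top0.png")[205:280,335:400].astype(float)
a=np.clip(a*4,0,255).astype(np.uint8);b=cv2.imread("pics/scene0.png")[165:220,295:360].astype(float);b=np.clip(b*4,0,255).astype(np.uint8)
f=lambda i:cv2.resize(i,(390,450) if i.shape[0]==75 else (390,330),interpolation=cv2.INTER_CUBIC)
im=np.zeros((450,780,3),np.uint8);im[:,:390]=f(a);im[:330,390:]=f(b);cv2.imwrite("pics/dark.png",im)
E
```

```text
bar (array([ 557.1, -129.4,  128.7]), np.float64(3.4331535718954282))
FR [639.9 115.8  12. ]
BR [ 539.4 -269.1   12. ]
FL [471.3 159.8  12. ]
BL [ 369.9 -224.7   12. ]
397.80174998949525 -14.633048581748032
397.6271801945545 -14.777827912044907
174.1983012504406 -14.621027501110975
scene FR [640.6 118.3  12. ] FL [470.8 158.5  12. ]
fin [482.8 -75.1 131. ] [array([505.7, -81.9, 131. ]), array([460.9, -65. , 131. ])]
yaw -14.705422359800531 origin [490.1 -50.6   0. ]
bar in rack 84.78819624441226 -59.16294656716329
fin in rack 23.01676284340207 -26.29063175624109
fin in rack -24.579506621890484 -21.274814054346795
```

View pics/dark.png

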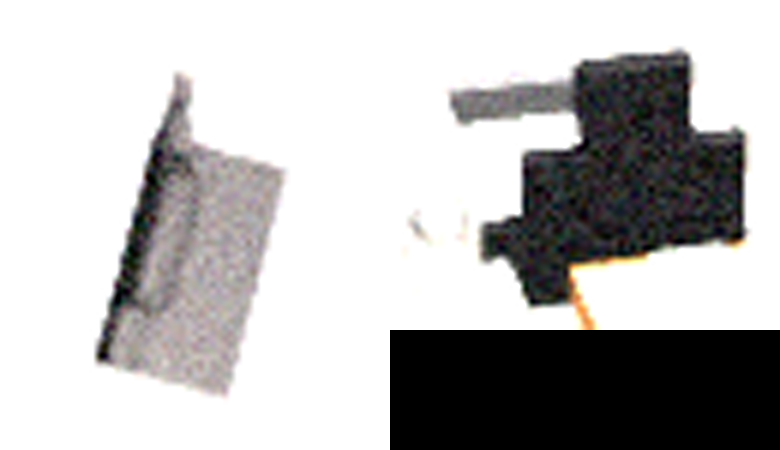

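The rack measures 398 x 174 mm, which fits the given sizes. Its yaw is -14.7° and its origin is (490,-51). The bar sits at rack (85,-59) at a height of about 125 mm, and the fin is centred near rack (0,-16), so the follower is at about 0.115. I'll align the tool with the rack, fingers shut, and approach behind the bar.

Call:
carry_out:
  deltas: [0,0,9.7,0,0,0,1,0,0,9.7,0,0,0,1,0,0,9.7,0,0,0,1,0,0,9.8,0,0,0,1,0,0,0,0.02,-0.045,0,1,0,0,0,0.02,-0.045,0,1,0,0,0,0.02,-0.045,0,1,0,0,0,0.02,-0.045,0,1,0,0,0,0.02,-0.045,0,1,0,0,0,0.02,-0.045,0,1,0,0,0,0.02,-0.045,0,1,0,0,0,0.02,-0.045,0,1]

```text
clock: 1.6
eef_pos: [513.1, -284.1, 202.7]
tool_rot: [-3.141, 0.001, -0.257]
force: [0.7, -0.5, 0.2]
width: 0.2
gripper_force: 0.0
```

```bash
cat >>h.py <<'E'
YAW=np.radians(-14.7);O=np.array([490.1,-50.6,0])
ux=np.array([np.cos(YAW),np.sin(YAW),0]);uy=np.array([-np.sin(YAW),np.cos(YAW),0])
def rack(p):
    d=np.asarray(p)-O;return np.round([d@ux,d@uy,d[2]],1)
def W(x,y,z):return O+x*ux+y*uy+[0,0,z]
def st():
    s=ctrl.read_state();print(s["clock"],"rack",rack(s["eef_pos"]),np.round(s["tool_rot"],3),"F",np.round(s["force"],1),s["width"])
E
python3 -c "
from h import *
st()"
```

```text
1.6 rack [  81.5 -220.   202.7] [-3.141e+00  1.000e-03 -2.570e-01] F [ 0.7 -0.5  0.2] 0.18442736942122295
```

Call:
carry_out:
  deltas: [0,0,0,0.001,-0.037,0,1,0,0,0,0.001,-0.037,0,1,0,0,0,0.001,-0.036,0,1,0,0,0,0,0,0.03,1,0,0,0,0,0,0.03,1,0,0,0,0,0,0.03,1,0,0,0,0,0,0,1,0,0,0,0,0,0,1]

```text
clock: 2.6
eef_pos: [543.9, -180.3, 113.8]
tool_rot: [3.141, -0.001, -0.257]
force: [-0.1, -1.3, 0.2]
width: -0.2
gripper_force: 0.0
```

```bash
python3 - <<'E'
from h import *
st()
a=ctrl.get_image("scene")[120:290,250:420];b=ctrl.get_image("top")[150:290,300:440]
f=lambda i:cv2.resize(i,(395,395),interpolation=cv2.INTER_CUBIC)
cv2.imwrite("pics/c1.png",cv2.cvtColor(np.hstack([f(a),f(b)]),cv2.COLOR_RGB2BGR))
E
```

```text
2.6 rack [  84.9 -111.8  113.8] [ 3.141e+00 -1.000e-03 -2.570e-01] F [-0.1 -1.3  0.2] -0.1567784827992244
```

View pics/c1.png

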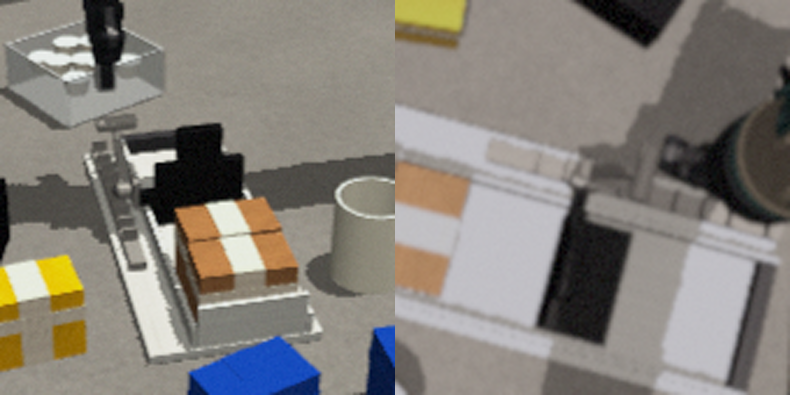

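The shut fingertips are behind the pawl bar and aligned with it: bar at scene crop (115,125), tip at (103,85). Now pushing forward past upright.

Call:
carry_out:
  deltas: [0,0,0,0,-0.012,0,1,0,0,0,0,-0.012,0,1,0,0,0,0,-0.006,0,1,0,0,0,0,-0.006,0,1,0,0,0,0,-0.006,0,1,0,0,0,0,-0.006,0,1,0,0,0,0,-0.006,0,1,0,0,0,0,-0.006,0,1,0,0,0,0,-0.006,0,1,0,0,0,0,-0.006,0,1,0,0,0,0,-0.006,0,1,0,0,0,0,-0.006,0,1]

```text
clock: 4.2
eef_pos: [564.8, -98.3, 113.0]
tool_rot: [-3.142, -0.0, -0.257]
force: [0.1, -0.3, -0.4]
width: -0.0
gripper_force: 0.0
```

```bash
python3 - <<'E'
from h import *
st()
a=ctrl.get_image("scene")[120:290,250:420];b=ctrl.get_image("top")[150:290,300:440]
f=lambda i:cv2.resize(i,(395,395),interpolation=cv2.INTER_CUBIC)
cv2.imwrite("pics/c2.png",cv2.cvtColor(np.hstack([f(a),f(b)]),cv2.COLOR_RGB2BGR))
E
```

```text
4.2 rack [ 84.4 -27.2 113. ] [-3.142 -0.    -0.257] F [ 0.1 -0.3 -0.4] -0.002958340673740356
```

View pics/c2.png

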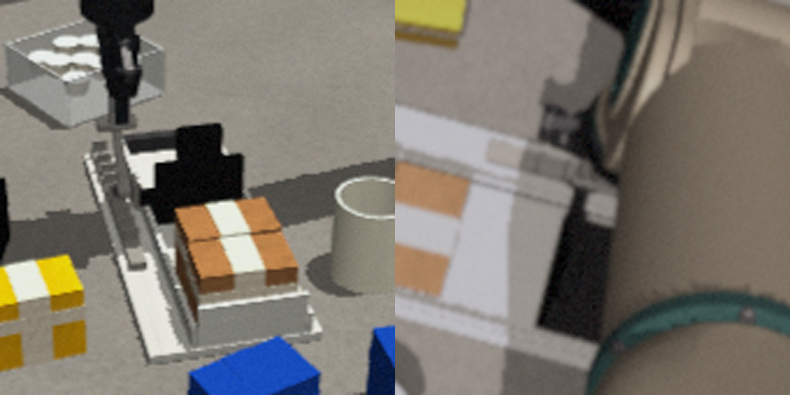

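```bash
python3 - <<'E'
from h import *
for n,p in {"tip":(84.4,-27.2,113),"bar0":(85,-59,121),"barup":(85,-15,136),"bar1":(85,30,121),"piv":(85,-15,62),"tip22":(84.4,-27,135)}.items():
    q=px("scene",W(*p));print(n,q,"crop",(q-[250,120])*395/170)
a=ctrl.get_image("scene")[135:235,270:350]
cv2.imwrite("pics/c3.png",cv2.cvtColor(cv2.resize(a,(480,600),interpolation=cv2.INTER_CUBIC),cv2.COLOR_RGB2BGR))
E
```

```text
tip [301.61774787 183.63883441] crop [119.93535535 147.86670348]
bar0 [298.95226753 174.95137612] crop [113.74203337 127.68113864]
barup [302.09645073 177.87192838] crop [121.04763552 134.46712771]
bar1 [305.8000355  192.15792852] crop [129.65302365 167.66106922]
piv [302.76606409 203.52603848] crop [122.60350185 194.07520706]
tip22 [301.42499857 175.93168196] crop [119.48749667 129.95890809]
```

View pics/c3.png

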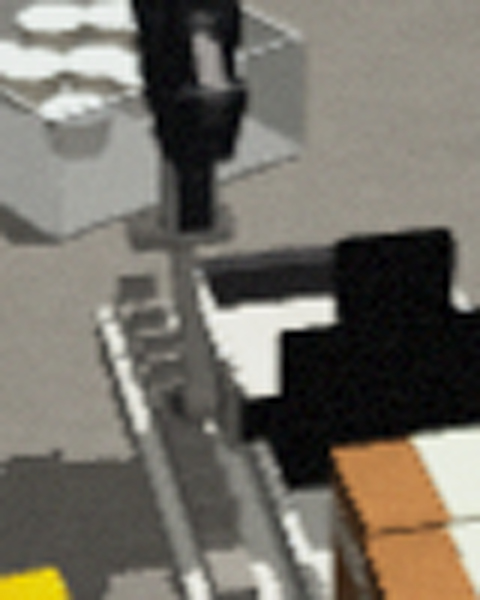

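```bash
python3 - <<'E'
from h import *
np.set_printoptions(linewidth=200)
for p in((85,-111.8,113.8),(85,-111.8,140)):
    print("c1 tip pred scene",px("scene",W(*p)),"top",px("top",W(*p)))
c1=cv2.imread("pics/c1.png",0);c1s=cv2.resize(c1[:,:395],(170,170),interpolation=cv2.INTER_AREA);c1t=cv2.resize(c1[:,395:],(140,140),interpolation=cv2.INTER_AREA)
c2=cv2.imread("pics/c2.png",0);c2s=cv2.resize(c2[:,:395],(170,170),interpolation=cv2.INTER_AREA)
s0=cv2.imread("pics/scene0.png",0)[120:290,250:420]
for n,i in(("s0",s0),("c1",c1s),("c2",c2s)):
    print(n);print("    ",np.arange(286,316,1))
    for r in range(152,206,2):print(r,i[r-120,286-250:316-250])
print("top c1 cols 388..420, rows 192..212")
for r in range(190,214,2):print(r,c1t[r-150,84:120])
E
```

```text
c1 tip pred scene [295.33437138 168.08477505] top [410.36948364 217.96054754]
c1 tip pred scene [295.03383254 159.17476525] top [413.20814177 216.82341374]
s0
     [286 287 288 289 290 291 292 293 294 295 296 297 298 299 300 301 302 303 304 305 306 307 308 309 310 311 312 313 314 315]
152 [203 161 138 130 117 118 121 123 120 121 119 118 135 153 148 126 121 127 119 122 123 122 120 114 108 109 106 112 105 110]
154 [155 139 139 155 157 143 137 130 132 134 143 151 162 162 162 161 163 157 156 159 160 159 162 159 149 134 117 109 108 108]
156 [119 113 144 159 162 163 161 158 160 163 162 162 163 164 163 164 160 163 161 163 162 160 162 163 166 162 161 155 138 120]
158 [116 129 149 163 161 159 160 160 162 160 163 162 164 164 160 162 162 159 162 163 163 163 159 163 161 158 160 161 161 161]
160 [135 153 162 159 162 162 157 162 161 163 164 161 160 160 161 162 161 164 160 161 160 161 160 162 162 160 159 161 164 158]
162 [163 163 160 161 163 164 161 160 160 164 161 159 162 162 161 157 161 162 160 163 160 161 160 160 158 158 147 126 107 102]
164 [163 163 160 161 164 162 161 161 161 160 161 163 159 1
[... 10751 characters left out ...]
 75  90 101  96  85  78  68  57  53  54  52  48  47  44  36  24  16  13  10  19  18  19  29  37  40]
206 [ 94  89  84  91 101 109 110 104  93  76  55  58  75  85  74  62  56  50  48  50  51  48  50  49  36  33  18  13   9   7  12  13  26  32  35  40]
208 [ 94  87  86  97 106 111 108 101  83  57  38  34  32  32  31  23  32  39  46  43  37  32  26  22  22  17  15  10  13  17  11  11  21  32  35  40]
210 [ 95  87  92 101 108 111 105  96  85  77  61  46  35  31  22  24  33  44  55  48  28  18  19  19  15  21  17  14  14  13  16  12  18  30  32  34]
212 [ 83  89  98 105 112 107 102 103 108 110 104  96  86  69  52  36  32  39  41  35  26  26  25  23  22  23  21   8  14  17  13  12  11  25  32  35]
```

```bash
python3 - <<'E'
from h import *
for t in((400,204),(403,206),(406,208)):
    p,e=tri((295,158.5),t);print(p,e,rack(p))
s=ctrl.read_state();print(s["eef_pos"],s["tool_rot"],s["qpos"])
E
```

```text
[ 564.46454924 -145.02416122  163.32074768] 8.873856842893892 [ 95.9 -72.5 163.3]
[ 561.00275041 -152.2603576   159.27264867] 8.442071479333931 [ 94.4 -80.3 159.3]
[ 557.51304078 -159.55475515  155.19223296] 8.006804263967027 [ 92.9 -88.3 155.2]
[564.81046663 -98.23563605 113.00527962] [-3.14149923e+00 -3.57847019e-05 -2.56338148e-01] [-0.01049364  0.64305691  0.20848468  1.82732642 -0.19611024  0.69112444
 -1.51802356]
```

```bash
python3 - <<'E'
from h import *
from scipy.spatial.transform import Rotation as R
Rt=R.from_euler('xyz',[-3.1399,0,.42187]).as_matrix()
p=np.array([265.9,-592.4,202.2])
for y in(-50,0,50):
    for z in (0,-13):
        print(y,z,px("scene",p+Rt@[0,y,z]))
g=cv2.imread("pics/scene0.png",0);np.set_printoptions(linewidth=220)
for r in range(40,76,2):print(r,g[r,296:344:2])
E
```

```text
-50 0 [329.33836654  80.04671038]
-50 -13 [329.35445568  76.20999196]
0 0 [317.63753215  77.21192168]
0 -13 [317.60649835  73.42357992]
50 0 [306.29403559  74.46370607]
50 -13 [306.21873315  70.72259922]
40 [77 57 16 11 16 58 19 16 10 11 15 14 18 16 19  6 31 15 16 38 33 76 75 76]
42 [79 49 16 12 12 21 10 15 15 11 13 13 11 12  9 12 49 16 14 24 29 73 75 77]
44 [76 56 14 14 17 11 14 11 15 17 14 17 20 21 12 17 26 15 15 18 18 73 77 78]
46 [74 44 13 17 17  8  5  9 35 18 24 10  3 20 44 29 27 22 23 14 17 75 78 79]
48 [77 67 34 20 16 16 18 56 75 78 76 59 53 19 23 14 15 17 18 15 15 67 76 78]
50 [79 78 76 55  6 12 32 77 76 82 76 75 78 42 17 16 15  7 15 20 22 64 77 76]
52 [78 80 81 75 62 20  9 62 78 77 77 76 77 79 50 18 19 15 18 29 21 63 76 78]
54 [79 79 79 80 59  8 14 65 79 77 79 77 79 82 79 30 14 16 17 26 61 79 77 81]
56 [74 76 77 77 55  5  7 64 80 81 79 79 80 81 79 63 29 17 42 79 78 76 79 83]
58 [78 77 76 77 56 13  4 58 75 79 75 81 79 79 76 62 37 18 38 79 79 78 81 83]
60 [82 80 79 77 66 17  7 57 77 79 74 77 79 81 79 64 38 19 43 77 77 76 78 78]
62 [76 80 78 78 74 24 45 71 74 78 76 84 79 80 78 65 38 13 40 79 78 79 78 80]
64 [75 80 78 81 83 76 78 77 79 80 80 80 80 79 78 63 35  7 48 82 80 80 80 78]
66 [79 78 78 79 79 80 79 80 77 82 80 80 80 81 81 59 55 68 74 75 80 78 77 82]
68 [81 79 80 81 82 78 82 79 80 82 79 76 82 82 79 82 78 78 81 79 80 79 79 79]
70 [80 79 81 78 78 80 81 82 78 82 80 82 82 79 81 79 79 81 78 79 81 81 78 80]
72 [78 80 79 78 79 81 80 80 78 80 78 77 79 82 77 84 82 82 81 82 80 76 80 84]
74 [83 81 81 79 82 80 81 79 79 80 80 80 81 82 80 80 80 82 83 79 81 83 79 84]
```

The bar hasn't moved. The fingertips appear about 28 mm higher than the reported TCP in both the start picture and this one, so they passed over the bar. I'll go back and lower 28 mm. Even if the tips really are at the reported height, that still clears the teeth at 37 mm.

Call:
carry_out:
  deltas: [0,0,0,0,0.03,0,1,0,0,0,0,0.03,0,1,0,0,0,0,0.026,0,1,0,0,0,0,0,0.014,1,0,0,0,0,0,0.014,1,0,0,0,0,0,0,1,0,0,0,0,0,0,1]

```text
clock: 5.22
eef_pos: [543.1, -180.8, 84.8]
tool_rot: [-3.141, 0.0, -0.256]
force: [0.9, -0.4, -0.7]
width: -0.0
gripper_force: 0.0
```

```bash
cat >>h.py <<'E'
def tip(c0,c1,r0,r1,t=45,n="scene"):
    g=cv2.cvtColor(ctrl.get_image(n),cv2.COLOR_RGB2GRAY);np.set_printoptions(linewidth=220)
    print("cols",c0,c1)
    for r in range(r0,r1,2):print(r,g[r,c0:c1])
E
python3 - <<'E'
from h import *
st()
s=ctrl.read_state();print(px("scene",s["eef_pos"]),px("top",s["eef_pos"]))
cv2.imwrite("pics/t4.png",cv2.cvtColor(cv2.resize(ctrl.get_image("top")[170:250,360:460],(800,600)),cv2.COLOR_RGB2BGR))
tip(286,314,152,182)
E
```

```text
5.225 rack [  84.3 -112.5   84.8] [-3.141  0.    -0.256] F [ 0.9 -0.4 -0.7] -0.014669711429637623
[295.86626525 177.5940506 ] [407.63200304 219.5317598 ]
cols 286 314
152 [207 167 141 105  41  13   7  12  14  15  17   9  13  11   3  11  35  96 124 124 125 122 126 122 116 117 118 120]
154 [156 145 141 160 116  31  12  17  16  17  18  19  25  19  22   8  95 150 155 160 165 161 167 164 155 141 126 119]
156 [122 120 143 165 131  69  25  14  13  14  19  15  18  35  49  69 133 165 164 164 163 164 163 163 163 164 167 164]
158 [120 132 154 162 133  86  76  50  13  19  19  13  35  83 141 165 165 164 165 166 163 165 163 166 161 163 164 165]
160 [134 156 166 167 140  95  83  59  16  19  19  16  28  80 139 165 165 163 165 163 162 164 163 162 164 163 163 163]
162 [168 165 164 167 152 104  76  57  19  21  17  16  28  83 142 164 164 166 164 166 161 163 164 163 161 161 151 128]
164 [167 164 162 164 145 104  78  58  19  15  15  14  25  78 140 162 161 167 164 162 166 150 124 118 115 127 143 147]
166 [166 166 163 167 166 123  82  66  28  13  14  16  27  67 142 153 130 123 116 126 144 145 146 146 146 146 148 146]
168 [167 164 165 166 165 146 114  90  77  75  86  98 101 119 135 141 141 142 139 140 142 141 148 149 148 149 144 148]
170 [163 163 158 164 148 134 120  97 101 105 111 106 101 102  97 101 100  98 100 103 100 105 126 143 146 146 145 145]
172 [114 113 130 145 134 108 106 111 115 103 101 102 101 102  98 101  99 102  99 101  97 101 111 135 146 144 143 145]
174 [148 146 148 144 139 103  93 103 101 101  93  83  81  80  79  77  82  75  77  78  83  83 101 136 144 148 149 147]
176 [148 146 147 147 147 127  95  86  89  93  97  92  79  72  80  83 110 142 149 148 141 142 140 139 135 138 138 133]
178 [146 150 147 150 146 143 144 143 147 147 144 146 111  84  90  93  92  81  77  65  63  66  64  65  68  66  65  68]
180 [147 140 145 144 142 145 137 131 122 118 135 142 111  82  92  94 135 123  62  45  40  35  33  29  32  32  33  30]
```

View pics/t4.png

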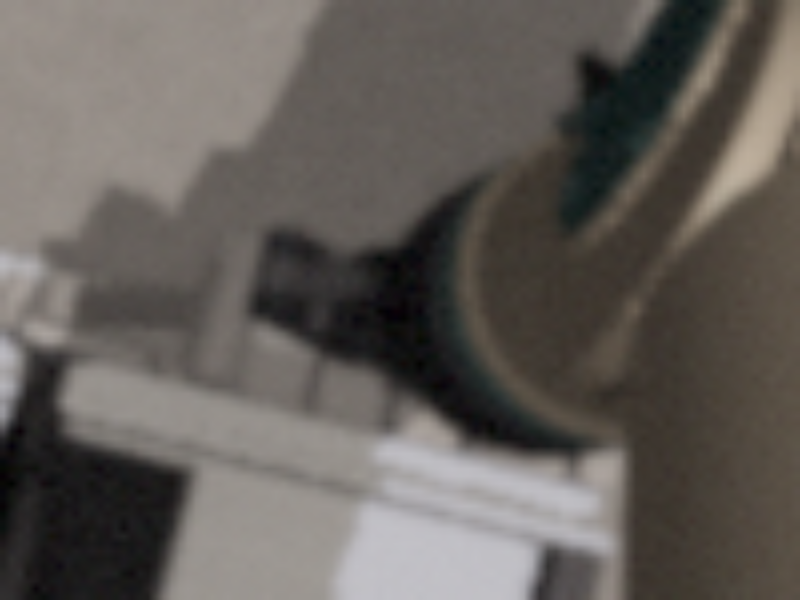

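The tip now shows at bar height, behind the bar: scene tip (295,167), bar at (300,173); top crop bar at (228,305), gripper knuckles at (290,295). Pushing again.

Call:
carry_out:
  deltas: [0,0,0,0,-0.012,0.005,1,0,0,0,0,-0.012,0,1,0,0,0,0,-0.006,0,1,0,0,0,0,-0.006,0,1,0,0,0,0,-0.006,0,1,0,0,0,0,-0.006,0,1,0,0,0,0,-0.006,0,1,0,0,0,0,-0.006,0,1]

```text
clock: 6.32
eef_pos: [558.2, -123.4, 80.0]
tool_rot: [-3.141, 0.0, -0.257]
force: [0.2, 0.0, 0.4]
width: -0.0
gripper_force: 0.1
```

```bash
python3 - <<'E'
from h import *
st();tip(286,316,156,200)
E
```

```text
6.325 rack [ 84.3 -53.2  80. ] [-3.141  0.    -0.257] F [0.2 0.  0.4] -0.028418504511470977
cols 286 316
156 [120 119 144 166 164 133  72  18  17  15  12  17  21  18  26 111 153 147 143 106  56  44 115 161 165 165 164 162 147 130]
158 [120 129 154 166 164 164 112  22  14  21  19  14  28  44  47  52  71  79  76  67  42  31  34 124 165 162 165 164 166 166]
160 [136 159 165 165 166 165 136  76  31  17  14  12  16  13  18  22  32  42  36  33  23  16  52 128 163 164 164 160 167 164]
162 [169 162 166 164 163 163 164 126  50  16  15  12   9  12  18  16  28  28  28  23  15  17  96 149 159 160 148 124 118 115]
164 [167 162 164 167 164 166 165 139  71  16  14   9  14  12  10  18  20  20  10  19  15  32  89 120 113 127 145 146 148 147]
166 [162 167 164 168 163 165 165 167 130  58  18  13  13  15  15  19  15  18  18  17  16  87 136 147 148 147 146 149 150 151]
168 [164 162 165 166 165 164 163 163 144  88  18  15   7  15   9  18  15  22  32  33  51 117 151 149 150 146 147 150 152 148]
170 [166 165 158 162 152 141 132 113 114  90  67  49  14  23  17  15  18  51 102 131 136 136 141 140 145 147 146 
[... 1076 characters left out ...]
9 188 104  78  82  81 154 219 231 231 232 230 231 230 230 230 231 229]
190 [ 86 172 223 200 126  88  96 117 132 132 123 118 113 165 148  74  79  79  82 184 231 231 230 232 233 232 229 230 231 227]
192 [111  89 190 229 190 109 102  96  78  76  78  81  81 146 135  70  80  77  78  96 193 230 230 232 233 232 232 231 232 210]
194 [114  77 144 172 165 135  81  71 101 117 103  84  81  83  72  72  80  79  79  76 146 182 200 225 232 231 232 231 232 209]
196 [144 111  72 172 224 186 107 124 120  75  77  62  69  83  72  74  79  75  80  73  80  88 117 163 212 232 231 232 234 209]
198 [147 145 115  95 194 199 148 106  76  78  84  83  68  67  71  73  79  81  79  81  60  74  94 114 191 228 231 232 231 210]
```

The bar is moving. Continuing.

Call:
carry_out:
  deltas: [0,0,0,0,-0.006,0,1,0,0,0,0,-0.006,0,1,0,0,0,0,-0.006,0,1,0,0,0,0,-0.005,0,1,0,0,0,0,-0.005,0,1,0,0,0,0,0,0,1,0,0,0,0,0,0,1]

```text
clock: 7.25
eef_pos: [565.1, -97.0, 80.0]
tool_rot: [3.141, -0.0, -0.257]
force: [-0.2, -0.3, 0.4]
width: 0.0
gripper_force: 0.0
```

```bash
python3 - <<'E'
from h import *
st();tip(286,326,160,206)
E
```

```text
7.25 rack [ 84.4 -25.9  80. ] [ 3.141 -0.    -0.257] F [-0.2 -0.3  0.4] 0.028968371889902474
cols 286 326
160 [140 159 165 166 163 166 162 131  56  18  16  12  16  19  11  13  20 106 150 157 152 105  26  80 134 160 164 164 166 166 158 164 144 142 150 145 146 146 147 146]
162 [164 167 164 167 164 164 166 148  83   9  10  21  13  18  24  34  42  47  86 110 121 111  83  61  60 126 145 125 124 115 131 148 148 145 144 148 149 145 145 142]
164 [166 165 165 164 167 167 167 165 122  35  18  13  15  22  21  30  26  25  47  62  61  56  37  22  21  83 136 145 152 145 144 149 147 148 142 144 146 146 144 144]
166 [167 166 166 163 164 164 168 166 167 131  56  18  19  18  14   7  14  13  29  33  30  25  18  12  36 114 146 150 151 151 149 150 149 150 146 144 146 148 145 146]
168 [165 168 167 164 165 165 168 164 157 116  34  13  13  16  11  11   9  18  21  24  22  20  11  14  88 138 151 149 151 149 148 148 147 145 146 147 146 148 146 147]
170 [169 165 158 165 150 140 134 115 128 130  79  22  15  11  16   7   9  10  11  13  17  12  14  46 112 146 146 146 146 146 149 148 147 146 145 145 148 146 146 145
[... 2123 characters left out ...]
  7   6  12   7   7  10   4  11   5]
198 [150 146 114  94 188 199 148 111  79  87  93  96  98  94  89  72  53  56  56  58  44  76  93 174 223 229 231 232 232 211 122  13  16  12  10   2   9   5  11   8]
200 [142 145 111  79 149 210 229 180 102 109  98  79  68  55  69  73  55  58  55  57  51  61  78  68 114 189 216 212 214 212 147  13  13  16  10  17  11   5  10   6]
202 [146 148 144 117  77 174 224 199 123  95  93  82  65  42  53  66  64  65  65  78  64  60  75  65  36  19  14  11   9  14  11  16   5   7   4  13   6   4   8  10]
204 [146 147 143 121  86  97 191 227 186  95  92  94  70  54  53  67  73  72  82  79  63  68  77  64  25   9  10   3  10   7  11   4  12  10  12  16  13  11  15  10]
```

The lever is over: bar now at scene (305.5,189.5), matching the released prediction. Next, raise, move to rack (0,+30) in front of the fin, and lower.

Call:
carry_out:
  deltas: [0,0,0,0,0,-0.03,1,0,0,0,0,0,-0.03,1,0,0,0,-0.03,-0.02,0,1,0,0,0,-0.03,-0.02,0,1,0,0,0,-0.024,-0.016,0,1,0,0,0,0,0,0,1,0,0,0,0,0,0.02,1,0,0,0,0,0,0.02,1,0,0,0,0,0,0.02,1,0,0,0,0,0,0,1]

```text
clock: 8.55
eef_pos: [497.8, -22.3, 79.0]
tool_rot: [3.141, 0.002, -0.258]
force: [-0.3, -0.5, 0.8]
width: -0.1
gripper_force: 0.0
```

```bash
python3 - <<'E'
from h import *
st()
cv2.imwrite("pics/c5.png",cv2.cvtColor(cv2.resize(ctrl.get_image("scene")[120:240,270:400],(650,600)),cv2.COLOR_RGB2BGR))
E
```

```text
8.55 rack [ 0.3 29.3 79. ] [ 3.141e+00  2.000e-03 -2.580e-01] F [-0.3 -0.5  0.8] -0.13985291608811573
```

View pics/c5.png

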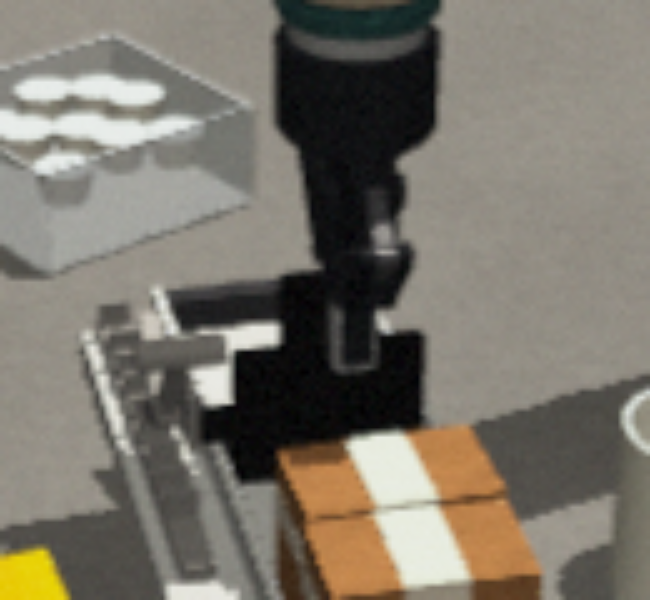

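The finger pads (crop (352,340)) are in front of the fin, and the lever leans forward, released (bar at crop (180,348)). Now sliding the pusher back.

Call:
carry_out:
  deltas: [0,0,0,0,0.01,0,1,0,0,0,0,0.01,0,1,0,0,0,0,0.01,0,1,0,0,0,0,0.01,0,1,0,0,0,0,0.01,0,1,0,0,0,0,0.01,0,1,0,0,0,0,0.01,0,1,0,0,0,0,0.01,0,1,0,0,0,0,0.01,0,1,0,0,0,0,0.01,0,1,0,0,0,0,0.01,0,1,0,0,0,0,0.01,0,1]

```text
clock: 10.1
eef_pos: [467.3, -137.9, 80.0]
tool_rot: [-3.142, 0.0, -0.257]
force: [1.3, 2.5, 2.9]
width: -0.1
gripper_force: 1.9
```

Call:
carry_out:
  deltas: [0,0,0,0,0.003,0,1,0,0,0,0,0.003,0,1,0,0,0,0,0.003,0,1]

```text
clock: 10.48
eef_pos: [465.2, -145.8, 80.0]
tool_rot: [-3.141, 0.0, -0.257]
force: [1.3, 3.1, 3.4]
width: 0.4
gripper_force: 1.6
```

```bash
python3 - <<'E'
from h import *
st()
for n,p in {"bar1":(85,-85,121),"fin":(0,-130,131)}.items(): print(n,px("scene",W(*p)),px("top",W(*p)))
tip(285,322,150,186)
E
```

```text
10.475 rack [  0.1 -98.4  80. ] [-3.141  0.    -0.257] F [1.3 3.1 3.4] 0.3797405446286598
bar1 [297.09909985 170.29487684] [399.2556324  214.43021201]
fin [325.12516902 156.00454351] [411.12490799 257.7132647 ]
cols 285 322
150 [168 149 139 133 134 141 175 177 126 117 125 121 122 128 137 130 122 122 125 127 124 123 121 118 115 114 116 117 116 116 115 117 118 115 119 121 118]
152 [222 211 165 142 134 121 123 127 124 126 123 118 119 138 157 148 131 122 126 126 126 122 126 123 123 118 117 117 119 116 115 115 115 116 117 122 137]
154 [158 158 145 143 161 162 148 137 134 135 137 146 159 163 163 163 166 164 161 157 159 163 163 167 164 153 142 128 116 118 117 114 116 115 116 126 137]
156 [122 121 118 142 166 163 165 166 164 164 166 164 168 163 167 166 166 165 162 164 165 163 163 168 163 164 166 165 162 148 132 118 116 116 113 117 129]
158 [122 120 130 154 163 163 165 162 166 164 167 166 163 163 165 167 165 164 165 164 163 168 166 166 160 162 162 163 164 163 168 166 133  64   8  10  10]
160 [127 135 154 161 166 166 162 166 164 166 164 166 163 167 166 165 165 164 166 161 165 164 163 164 164 1
[... 1195 characters left out ...]
138 150 148 147 147 143 141 110  41   6  13   9   5   8   7  11  12  10  13   9  13]
178 [145 146 149 146 149 148 145 138 112  93  71  51  58  56  60  80 130 131  96  73  67  64  66  49  20  17   6   9   6  17   7   9   9  12   8  12  14]
180 [145 146 143 142 149 143 142 139 105  66  57  56  60  57  50  74  89 173 161  62  45  44  32  28  15   6  10  11   9  12  13   5   6  14  13  10  12]
182 [143 143 143 148 123  87  69  56  58  67  70  57  52  64  54  62  77  63  59  53  30  30  27  17  11   6   9   0   3   8   7   7  14  14  11  10   9]
184 [143 145 149 136 111  84  85  62  34  66  75  70  76  76  64  58  76  63  31  15  12   8  12  10  12   9  12  10  15   9  12   1   4  14   9  14  10]
```

Sliding cleanly at about 3 N, near the stop. Creeping on until the force rises.

Call:
carry_out:
  deltas: [0,0,0,0,0.003,0,1,0,0,0,0,0.003,0,1,0,0,0,0,0,0,1]

```text
clock: 10.9
eef_pos: [463.5, -152.3, 79.9]
tool_rot: [3.141, 0.0, -0.258]
force: [0.2, 1.7, 1.0]
width: -0.4
gripper_force: 0.8
```

Call:
carry_out:
  deltas: [0,0,0,0,0.002,0,1,0,0,0,0,0.002,0,1,0,0,0,0,0,0,1]

```text
clock: 11.28
eef_pos: [462.7, -155.5, 79.9]
tool_rot: [-3.141, 0.0, -0.257]
force: [-0.2, 3.3, 1.8]
width: -0.2
gripper_force: 1.7
```

Call:
carry_out:
  deltas: [0,0,0,0,0.002,0,1,0,0,0,0,0.002,0,1,0,0,0,0,0,0,1]

```text
clock: 11.65
eef_pos: [462.6, -155.6, 80.0]
tool_rot: [-3.137, 0.001, -0.254]
force: [2.4, 12.1, 3.2]
width: -0.0
gripper_force: 6.2
```

The stop is reached: 12 N and no more motion. Now back off, raise, and go in front of the lever bar (rack 85, -47).

Call:
carry_out:
  deltas: [0,0,0,0,-0.012,0,1,0,0,0,0,0,-0.03,1,0,0,0,0,0,-0.03,1,0,0,0,0.03,-0.02,0,1,0,0,0,0.03,-0.02,0,1,0,0,0,0.025,-0.013,0,1,0,0,0,0,0,0,1,0,0,0,0,0,0.02,1,0,0,0,0,0,0.02,1,0,0,0,0,0,0.02,1,0,0,0,0,0,0,1]

```text
clock: 13.02
eef_pos: [558.3, -119.2, 78.8]
tool_rot: [3.14, 0.004, -0.258]
force: [0.3, 0.8, 0.7]
width: 0.1
gripper_force: 0.0
```

```bash
python3 - <<'E'
from h import *
st()
tip(285,330,152,190)
E
```

```text
13.025 rack [ 83.4 -49.   78.8] [ 3.14   0.004 -0.258] F [0.3 0.8 0.7] 0.06747699110153677
cols 285 330
152 [224 209 164 144 129 120  93  42  14  14  18   9  14  16   6  24  66  81  82  59  19  13  35  96 119 118 117 116 117 115 116 119 119 116 116 123 136 144 150 146 145 145 144 145 148]
154 [159 155 144 142 158 158 124  58  16  13  22  10   9  11  12  25 102 143 149 136  81  11  63 137 164 155 139 128 117 114 118 114 116 115 117 122 139 146 145 138 136 128 128 129 131]
156 [120 120 118 147 167 165 150  95  31  22  18  15  13  14  12  12  59 122 150 155 111  39  58 125 159 163 166 168 163 147 132 118  84  59  49  40  34  22  15  23  21  21  20  29  20]
158 [121 121 132 153 167 163 168 130  58  12  15  15  17  18  29  43  45  75  96 100  98  76  53  61 117 159 162 163 164 163 166 127  55  19  23  21  22  12  13   6  15  11   3   9  10]
160 [127 136 157 165 161 163 166 140  71  23  12  15  13  19  27  30  27  45  59  64  62  44  30  22  91 147 164 164 162 168 164 124  50   7   7   7  13   6   2   8  13  13   5   8  12]
162 [166 168 165 163 166 165 168 165 150  86  11  16  16  15  17  
[... 1837 characters left out ...]
8  67  76  85  85  85  85  86  74  54  40  25  15  13   6   7  13  10   9   8   8  12  12   7  10   8  17  11  10   7  10  12   9  11  10   8]
184 [144 145 149 134 108  82  78  69  61  72  82  77  84  83  62  71  73  42  10  15  14  12  12  15   9   7  10  10   8  11   8  16   2  13  13  10  12  10   7  10  12  12   7  15  14]
186 [146 166 195 176 123 144 130  83 100 115 108 100 130 128  82  68  95  67  12   8  11  15  12   9   7   6   8   0   7  10   9   6  12  13  11   8  14   4  13   0   2   6  13  10  13]
188 [139 155 171 167 134 102  87  77  80  78  79  80 106 186 171  88  83  66  40  68  90  60  24  18  13   7  12   7  13   7  10  12  11   8  12   9  12   7   8   4  11  10   5   9  13]
```

The bar is at scene (~297,168.5), matching "released at the stop", and the fingers are in front of it. Pushing it back over.

Call:
carry_out:
  deltas: [0,0,0,0,0.006,0,1,0,0,0,0,0.006,0,1,0,0,0,0,0.006,0,1,0,0,0,0,0.006,0,1,0,0,0,0,0.006,0,1,0,0,0,0,0.006,0,1,0,0,0,0,0.006,0,1,0,0,0,0,0.006,0,1,0,0,0,0,0.006,0,1,0,0,0,0,0.006,0,1,0,0,0,0,0.006,0,1,0,0,0,0,0.006,0,1]

```text
clock: 14.58
eef_pos: [542.1, -188.4, 80.0]
tool_rot: [3.142, -0.0, -0.257]
force: [0.1, 1.0, 0.8]
width: -0.3
gripper_force: 0.0
```

Call:
carry_out:
  deltas: [0,0,0,0,0.004,0,1,0,0,0,0,0,0,1,0,0,0,0,0,0,1,0,0,0,0,0,0,1]

```text
clock: 15.08
eef_pos: [541.4, -191.5, 80.0]
tool_rot: [-3.141, -0.0, -0.257]
force: [-0.1, -0.2, -0.3]
width: -0.4
gripper_force: 0.0
```

Call:
carry_out:
  deltas: [0,0,0,0,-0.03,0,1,0,0,0,0,0,-0.04,1,0,0,0,0,0,-0.04,1,0,0,0,0,0,-0.04,1,0,0,0,0,0,0,1,0,0,0,0,0,0,1]

```text
clock: 15.82
eef_pos: [548.4, -162.4, 199.6]
tool_rot: [-3.141, 0.001, -0.257]
force: [-0.6, -0.2, -0.8]
width: 0.1
gripper_force: 0.0
```

```bash
python3 - <<'E'
from h import *
st()
for n,p in {"down":(85,-175,121),"up":(85,-130,136),"fwd":(85,-85,121)}.items(): print(n,px("scene",W(*p)),px("top",W(*p)))
tip(276,336,140,186)
i=cv2.cvtColor(ctrl.get_image("scene"),cv2.COLOR_RGB2BGR);j=cv2.imread("pics/scene0.png")
a=j[215:262,325:380];m=cv2.matchTemplate(i[205:272,315:390],a,cv2.TM_CCOEFF_NORMED);print("boxes match",cv2.minMaxLoc(m))
E
```

```text
15.825 rack [ 84.8 -93.3 199.6] [-3.141e+00  1.000e-03 -2.570e-01] F [-0.6 -0.2 -0.8] 0.1008587618297292
down [291.13478709 155.30820373] [439.17086186 225.26287397]
up [293.85591062 157.52425176] [420.95991971 219.22486141]
fwd [297.09909985 170.29487684] [399.2556324  214.43021201]
cols 276 336
140 [147 151 166 162 134 117 108 102 101 103 117 121 123 122 124 124 168 210 224 226 224 226 223 210 182 133 105 108 110 111 112 111 109 109 111 112 111 110 109 113 107 141 176 170 149 143 146 144 143 143 141 145 147 147
 145 140 143 147 147 142]
142 [153 146 138 129 121 126 130 143 163 172 180 179 181 169 141 115 104 112 122 121 127 125 121 119 109 102 108 127 128 132 126 122 117 110 114 118 128 130 135 153 150 117 108 121 123 134 142 142 142 144 145 141 144 143
 143 143 144 144 141 143]
144 [233 233 233 226 209 224 234 233 233 234 234 233 233 233 233 227 216 218 218 222 220 199 165 175 198 220 234 234 234 234 234 231 212 192 163 117 105 115 115 115 116 115 115 116 120 137 144 145 144 141 141 144 146 144
 143 144 143 143 141 140]
146 [233 234 230 223 202 206 225 227 228 229 229 230 231 234 
[... 4252 characters left out ...]
06  59  47  40  30  15  12   7  13   8  10   9   5   8  13   8   4  14  10  12  10   8   8  10   6   9  14
   7  12  10   9   9  12]
182 [145 144 145 148 147 146 140 143 142 141 138 141 144 121  84  62  39  53  81  91  87  87  72  52  65  72  48  14  15  13  11  12  14   8  12  11  12   6  13  11  14  12  15   7  14  10   9  11  13  12  11   5  14  11
   8  11  10   8   9   5]
184 [145 142 144 146 144 143 146 141 145 145 145 145 135 104  83  64  45  52  66  75  77  84  82  63  72  68  40  13  11  13  14   5   8   7   8  10   8  12  14  10   5  10   9   6   3   8  15  12  12  12   8   5  13   9
  14  12   9   4   5   8]
boxes match (-0.21064186096191406, 0.9984766244888306, (0, 20), (10, 10))
```

The scene view puts the bar near (292,155), which can't clearly separate down from upright. I'll move clear and check in the top view, where down is about col 439 and upright about col 421.

Call:
carry_out:
  deltas: [0,0,0,0,-0.04,-0.02,1,0,0,0,0,-0.04,-0.02,1,0,0,0,0,-0.04,0,1,0,0,0,0,-0.04,0,1,0,0,0,0,-0.04,0,1,0,0,0,0,-0.04,0,1,0,0,0,0,0,0,1,0,0,0,0,0,0,1]

```text
clock: 16.92
eef_pos: [609.2, 68.5, 238.9]
tool_rot: [3.14, 0.002, -0.257]
force: [0.3, 0.1, -0.8]
width: 0.3
gripper_force: 0.0
```

```bash
python3 - <<'E'
from h import *
st()
for t in((394,450,200,240),):tip(*t,n="top")
for y in(-175,-130,-85):print(y,[px("top",W(x,y,121 if y!=-130 else 136)) for x in(63,107)])
i=cv2.cvtColor(ctrl.get_image("scene"),cv2.COLOR_RGB2GRAY);print("scene bar",i[150:162:2,280:304])
E
```

```text
16.925 rack [ 85.  145.4 238.9] [ 3.14e+00  2.00e-03 -2.57e-01] F [ 0.3  0.1 -0.8] 0.2628034148038708
cols 394 450
200 [140 140 140 139 138 140 141 138 137 137 138 140 137 139 138 137 136 139 138 140 135 135 134 137 137 135 136 133 134 134 134 138 136 135 135 133 132 134 132 135 134 135 136 138 138 135 136 135 136 139 138 141 141 143
 138 140]
202 [140 141 140 137 138 137 139 139 142 139 141 138 138 136 137 133 133 136 138 137 138 134 133 136 134 132 137 137 135 134 135 137 137 135 133 130 134 136 136 137 136 137 138 137 136 135 135 137 138 136 136 137 140 142
 138 137]
204 [137 137 137 138 138 138 139 139 138 140 136 139 140 136 138 136 138 141 138 136 136 136 138 139 136 136 136 135 135 133 135 138 138 137 136 136 139 139 139 139 138 137 137 138 135 139 138 140 138 136 135 138 139 138
 135 135]
206 [138 139 139 137 137 136 139 141 140 136 136 138 141 136 139 139 139 140 138 136 137 136 138 138 139 141 137 135 137 137 135 139 139 135 134 135 134 133 136 139 138 135 133 135 134 139 140 136 134 134 135 136 136 134
 137 135]
208 [141 145 143 142 137 140 140 140 138 137 138 138 136 137 
[... 3778 characters left out ...]
 209.40422163])]
-85 [array([396.84810567, 224.1392187 ]), array([401.64965931, 204.775647  ])]
scene bar [[183 191 177 179 183 174 154 136 136 134 142 179 177 130 113 121 124 121 127 141 130 121 122 128]
 [233 232 235 221 214 227 210 171 152 150 137 135 134 145 150 156 163 163 174 175 153 128 124 126]
 [209 166 156 150 144 171 186 180 178 177 176 168 167 167 166 162 158 158 151 150 145 152 166 160]
 [124 122 125 121  93  98 108  98  95 102 101  96  89  94  92  88  90  87  85  88 128 159 165 165]
 [122 124 123 123 102  76  75  84  93 101 104 118 138 142 139 137 153 167 168 168 168 168 165 165]
 [127 128 129 130 129 126 138 156 165 165 141 125 139 141 146 158 168 164 168 164 168 166 166 167]]
```

In the top view the bar's bright strip runs from (441,217) to (437,233), which matches "down at the rear stop" (441.5,215.6)–(436.9,235.0). The boxes match their start picture with zero shift. Handing in.

```bash
python3 -c "
from cell import ctrl
print(ctrl.finish_job())"
```

```text
the job is handed in; nothing more can be done
None
```

Job handed in: I flipped the pawl lever over, slid the pusher back to its stop and flipped the lever back down; the last camera checks showed the pawl down and both tea boxes unmoved, but the hand-in returned no verdict.

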